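# Press a specimen mount out of its mould

### The job

Two alike press-out stands are on the lab bench, and one of them has a resin specimen mount stuck in its bore. Take the long push rod from the holder by its black handle, lower it into that bore and press the mount down and out of the bottom so that it drops into the stand's own tray, then leave the rod standing in the bore with its collar down on the block and let go. Do not touch the mount with the fingers, and leave the short rod in its holder.

Things in the scene. Friction and masses are not known exactly. Their poses are not given: they have to be found in the camera images.
- stand: loaded stand (fixed): aluminium block 90x90x40 mm on two side walls (local +y, -y) over a tray; 106 mm high. Origin: centre of its underside, z up. Bore on its axis, 41.5 mm wide, from z 106 down to 66 mm; 60 mm free space below, tray floor at z 6. Sprung balls at z 74 hold the mount: 7 to 20 N pushes it past; it falls free once its top has passed them. An identical empty stand is nearby.
- mount_center (a point): the specimen mount: tan resin puck, 39 mm diameter, 32 mm tall, foot tapered, with a square steel sample 14 mm wide in its top face. This point is its centre, half-way up. It starts in the bore of the stand, its top about 4 mm below the mouth.
- long_rod_grip (a point): long push rod, upright in a white holder 40 mm high. From below: steel shaft 26 mm diameter, 62 mm long, foot tapered to 18 mm; collar 56 mm diameter, 6 mm thick; black handle 28 mm diameter, 44 mm tall. This point: in the handle on the axis, 24 mm above the collar, 20 mm below the top, 92 mm above the foot; z up along the rod. At start it is 96 mm above the bench; with collar on the stand 136 mm.
- short_rod_grip (a point): the short push rod, in the other bore of the same holder, 80 mm from the long one: the same collar and handle but a shaft of only 26 mm, so that its handle's top stands lower (90 mm above the bench; the long one's 116 mm). Too short for the job. This point is on the axis in its handle, 24 mm above the collar's top.
Things that resemble listed ones, but are neither listed nor needed, are in the scene too. What is shaped like the stand but orange is not meant. What is shaped like the part that bears long_rod_grip but red is not meant.

How it is judged:
By the outcome, as a careful person would: the job done as asked, in the order asked, and still so for the second after the job is handed in, with the robot touching nothing.
It also fails if it takes over 38 s, if anything falls off the work surface, if the arm or the gripper's body presses on something with over 40 N, if the wrist force passes 120 N, or if a joint passes its speed limit or range.

### The arm

A 6-joint arm with a two-finger parallel gripper is mounted at the origin on the work surface. World frame = base frame: x ahead of the robot, y to its left, z up, the work surface at z = 0. Lengths are in mm, angles in rad, forces in N, time in s.
With the tool pointing down it reaches from about 350 to 1000 mm from the base axis. Payload 7.1 kg.
Tool frame: the origin (TCP) lies midway between the tips of the shut fingers; the grasp point (between the pads) lies 19 mm behind it (r.hold_point_z is the distance from the TCP to the grasp point, in mm); z points along the fingers, y is the line along which they close (so a half turn about z gives the same grasp; the last joint's range is limited). The gripper opens to 85 mm and grips with 20 to 120 N. Pads are 22 mm wide; open, the fingers measure 114 mm over their backs; the gripper's body (76 mm by 85 mm) begins 54 mm behind the grasp point. The pads swing forward as they close: fully open they stand 13 mm farther back than shut.
Start: joints at [1.306, 0.423, 1.63, -0, 1.089, -0.019], TCP at [152.051, 606.206, 231.319] pointing down, gripper open.
Joint ranges: [-3, 3], [-0.9, 2.11], [0.09, 2.58], [-1.31, 4.45], [0.11, 2.69], [-2.54, 2.54]. Speed limits (rad/s): [2.39, 2.39, 3.01, 3.14, 3.14, 3.14].

### API

Orientations are given as a unit quaternion [w, x, y, z].
In Python, from bench import r, optics gives the robot as it stands.
- The arm moves only by the tool send_rows, never from a script. Its arguments are lists of equal length, an entry for each row: "delta_pos": the shift along the world's x, y, z in m, a list of three; "twist": the turn, a rotation vector about the world's x, y, z in degrees, a list of three; "claw": the opening, from 0 (shut) to 1 (fully open). In form: {"delta_pos": [[dx, dy, dz], ...], "twist": [[wx, wy, wz], ...], "claw": [claw, ...]}. A call has 1 to 20 rows; each row shifts and turns the commanded pose from where the row before left it; what a row does not reach is not made up. A row lasts 1/10 s, in which the tool goes at most 50 mm and 8.59 degrees, less where a joint would pass 70% of its speed; a pose out of reach is approached as far as the arm can. A call is refused whole if a number of a shift passes 0.05 or a number of a turn 8.59, either way. A call with a gripper value outside its range is refused whole. The fingers move at their own pace and stop on an object; "grip_force" is the grip in N (left out, the last holds). Time passes only in rows, so rows that do not move let the fingers close. It gives the time, the measured TCP pose, the force, the opening and the grip force at its end, in the units of the state.
- r.state(): the state, without advancing time (a new reading comes with each control period).
- optics.read_camera(name): name is "side" or "top"; returns the picture (400x640x3 uint8, red, green, blue); there is no depth.
- optics.camera_info(name): a dict with "fx", "fy", "cx", "cy" (pixels), "D" ([k1, k2, p1, p2, k3] as OpenCV has them; the pictures are not rectified), "extrinsics" (4x4, takes a point from camera to world coordinates). Camera axes: x right, y down, z forward; pixel columns grow to the right and rows downward; lengths in mm; the calibration is good to about 2 mm. A picture is of the moment at which its call begins. camera_info takes no time and is no camera call.
- r.job_done(): hands the job in; it is judged then, once.
The state is a dict: "time_s": time; "q": joint angles; "joint_velocities": joint speeds; "joint_torque": joint torques, N m; "tool_pos": TCP position; "tool_rot": TCP orientation; "contact_force": force on the tool from outside, world axes, zero at the start; "moment": the same for the moment, N m; "opening": finger opening in mm; "grip_force": force on a finger pad.
Only numpy, scipy, OpenCV 4.12 (cv2) and the standard library are available. Lean on these libraries where they do the work, as an engineer would, in place of code of your own. Each camera call takes 0.05 s, during which the arm holds its last target. There are 200 camera calls.

## Working session

There is one attempt and no reset: what is moved stays moved. The work goes in short steps, Python scripts to look and compute and a tool call to move; the robot and the scene stay as the last step left them, time stands still between calls to the robot, and variables do not carry over. Pictures are saved under pics/ and viewed, at most 10 in all, crops included, and the job is handed in when it is done.

Besides the shell and the picture viewer there is one more tool, called after ">>>" by a JSON object that holds its "method" and its "body", one argument or row to a line. send_rows: Moves the arm, as the interface text tells. Its arguments: {"type":"object","properties":{"delta_pos":{"type":"array"},"twist":{"type":"array"},"claw":{"type":"array"},"grip_force":{"type":"number"}},"required":["delta_pos","twist","claw"]}

```bash
mkdir -p pics; ls
python3 - <<'E'
from bench import r, optics
import cv2,numpy as np
for n in("side","top"):
    im=optics.read_camera(n); cv2.imwrite(f"pics/{n}0.png",im[:,:,::-1]); i=optics.camera_info(n)
    print(n,{k:np.round(v,3).tolist() for k,v in i.items()})
s=r.state();print(s,r.hold_point_z)
E
```

```text
pics
side {'fx': 429.093, 'fy': 429.093, 'cx': 317.974, 'cy': 195.846, 'D': [0.039, 0.0, 0.0, 0.0, 0.0], 'extrinsics': [[-0.981, -0.133, 0.14, 488.986], [-0.192, 0.735, -0.65, 411.591], [-0.016, -0.665, -0.747, 580.233], [0.0, 0.0, 0.0, 1.0]]}
top {'fx': 434.023, 'fy': 434.023, 'cx': 321.756, 'cy': 196.239, 'D': [-0.065, 0.0, 0.0, 0.0, 0.0], 'extrinsics': [[0.018, -0.993, 0.116, 511.913], [-1.0, -0.018, 0.003, -20.411], [-0.001, -0.116, -0.993, 816.996], [0.0, 0.0, 0.0, 1.0]]}
{'time_s': 0.1, 'q': array([ 1.30603018e+00,  4.23783089e-01,  1.63059820e+00,  3.36391147e-05,
        1.08857315e+00, -1.90070118e-02]), 'joint_velocities': array([ 1.96503826e-04, -2.91662863e-05, -2.63415941e-03, -4.66426351e-05,
        1.49335458e-03, -7.94421520e-04]), 'joint_torque': array([ 7.06152532e-04, -5.58424079e+01, -2.82444620e+01,  3.33225569e-05,
        3.09846982e-03,  4.82735277e-05]), 'tool_pos': array([151.90325625, 605.76582695, 230.61779682]), 'tool_rot': array([-1.11032399e-04,  1.22578289e-01,  9.92458613e-01, -6.71944882e-04]), 'contact_force': array([0.2656753 , 0.83354593, 0.02279474]), 'moment': array([ 0.01314962, -0.0059746 , -0.03696964]), 'grip_force': 0.0, 'opening': 85.65829627670274} 18.700000000000003
```

View pics/top0.png

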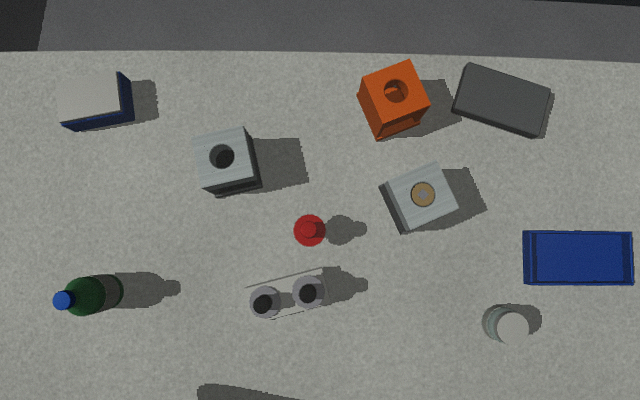

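View pics/side0.png

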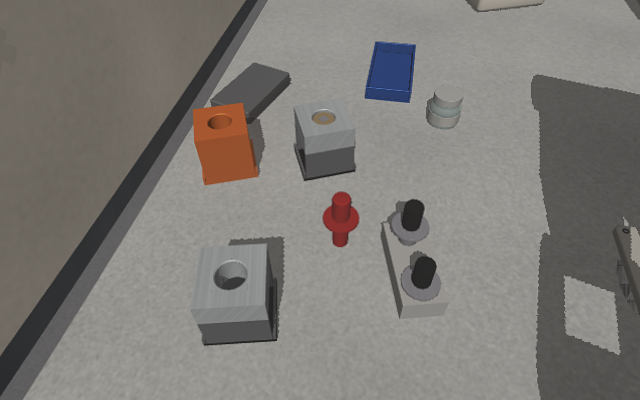

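The top view shows the loaded stand (tan mount) at (423,194). The look-alikes for it are the empty stand at (222,157) and the orange one at (395,95). The rods are at (308,293) and (264,302), and the red rod at (309,230) is a decoy. In the side view the rod at (413,212) stands with shaft showing below its collar, so it is the long one, which is top (308,293). The one at side (424,272) sits directly on the holder, so it is the short one.

```bash
cat > h.py <<'E'
from bench import r, optics
import cv2,numpy as np
def ray(n,uv):
    i=optics.camera_info(n);K=np.array([[i["fx"],0,i["cx"]],[0,i["fy"],i["cy"]],[0,0,1]])
    p=cv2.undistortPoints(np.array([[uv]],float),K,np.array(i["D"])).ravel();T=np.array(i["extrinsics"])
    return T[:3,3],T[:3,:3]@np.r_[p,1]
def onz(n,uv,z):
    o,d=ray(n,uv);return o+d*(z-o[2])/d[2]
def tri(a,b):
    (o,d),(p,e)=ray("top",a),ray("side",b);A=np.c_[d,-e];s=np.linalg.lstsq(A,p-o,rcond=None)[0]
    x,y=o+d*s[0],p+e*s[1];return (x+y)/2,np.linalg.norm(x-y)
def blob(m,box):
    x0,y0,x1,y1=box;k=np.zeros(m.shape,np.uint8);k[y0:y1,x0:x1]=m[y0:y1,x0:x1]
    c=max(cv2.findContours(k,cv2.RETR_EXTERNAL,cv2.CHAIN_APPROX_NONE)[0],key=cv2.contourArea);M=cv2.moments(c)
    return (M["m10"]/M["m00"],M["m01"]/M["m00"]),c
E
python3 - <<'E'
from h import *
t=cv2.imread("pics/top0.png");s=cv2.imread("pics/side0.png")
dk=lambda i:(i.max(2)<50).astype(np.uint8)
def tan(i):
    j=i.astype(int);return ((j[:,:,2]-j[:,:,0]>22)).astype(np.uint8)
for nm,bt,bs in(("long",(290,275,326,312),(398,195,430,232)),("short",(247,285,284,320),(408,250,440,292))):
    a,ca=blob(dk(t),bt);b,cb=blob(dk(s),bs)
    print(nm,a,b,cv2.boundingRect(ca),cv2.boundingRect(cb),tri(a,b),onz("top",a,94),onz("top",a,68), onz("side",b,94))
a,ca=blob(tan(t),(405,175,442,212));b,cb=blob(tan(s),(305,105,342,130))
print("mount",a,b,cv2.minEnclosingCircle(ca),tri(a,b),onz("top",a,102),onz("side",b,102))
for nm,bx in(("loaded",(375,155,465,240)),("empty",(188,120,265,205))):
    # bright top face
    _,c=blob((t.min(2)>140).astype(np.uint8)|(tan(t)),bx);q=cv2.boxPoints(cv2.minAreaRect(c))
    print(nm,q.tolist(),[onz("top",p,106)[:2].round(1).tolist() for p in q])
print("red",onz("top",(309,230),90))
A=cv2.resize(t[150:320,230:470],(720,510),interpolation=3)
B=cv2.resize(s[90:320,290:450],None,fx=2.6,fy=2.6,interpolation=3)[:510]
cv2.imwrite("pics/c1.png",cv2.resize(s[90:320,290:450],None,fx=2.6,fy=2.6,interpolation=3))
E
```

```text
long (307.55455229495857, 293.112114371708) (412.1548611111111, 214.89166666666668) (300, 284, 16, 19) (402, 200, 22, 31) (array([437.42029282,   1.89711932,  95.82471271]), np.float64(2.280835993145544)) [436.08223575   1.95621393  94.        ] [433.35524029   2.76057554  68.        ] [438.37694729   0.45582415  94.        ]
short (262.4449152542373, 303.79166666666663) (423.1470860314524, 272.00277520814063) (254, 295, 18, 19) (412, 257, 24, 32) (array([415.3096084 ,  78.63046216,  70.25613293]), np.float64(2.287987836311402)) [417.26433218  75.51639931  94.        ] [413.86061733  78.96609299  68.        ] [419.84143371  94.21088065  94.        ]
mount (422.43752759381897, 194.12362030905075) (323.2243415077202, 118.12715712988192) ((422.5, 194.0), 11.80052375793457) (array([ 603.09713119, -185.5330598 ,  103.53888875]), np.float64(2.438237878216844)) [ 602.0705757  -185.99838596  102.        ] [ 604.70403931 -187.47469427  102.        ]
loaded [[375.0, 236.0], [375.0, 155.0], [424.0, 155.0], [424.0, 236.0]] [[531.2, -106.6], [666.0, -106.1], [667.6, -188.4], [532.5, -187.1]]
empty [[173.73765563964844, 174.94699096679688], [240.2973175048828, 142.27224731445312], [255.1278839111328, 172.48269653320312], [188.56822204589844, 205.15744018554688]] [[626.4, 229.7], [683.8, 120.0], [632.8, 93.1], [576.1, 201.8]]
red [539.6760582    1.88490391  90.        ]
```

View pics/c1.png

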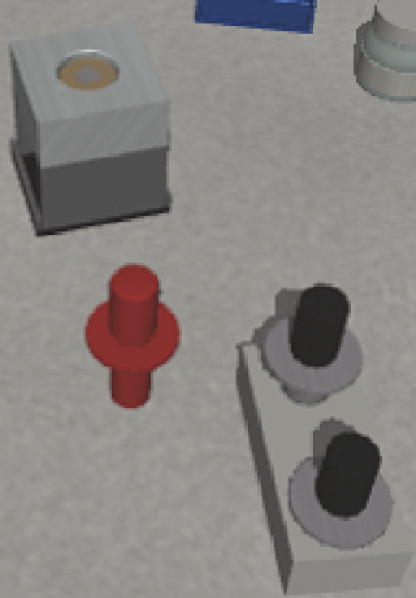

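The crop shows the tan mount in the loaded stand at crop (88,72). The rod at crop (318,325) has shaft visible under its collar, so it is the long one. The lower rod's collar rests on the holder. Numbers check out:
- Long rod grip is about (437.5, 1.5, 96), against 96 expected.
- The rods are 80 mm apart.
- The mount is at about (603.4, -186.5), top near z 102.

I'll close across the line of the rods, which is a turn of -60°.

>>> {"method": "send_rows", "body": {
  "delta_pos": [
    [0.0143,-0.0302,-0.002],
    [0.0143,-0.0302,-0.002],
    [0.0143,-0.0302,-0.002],
    [0.0143,-0.0302,-0.002],
    [0.0143,-0.0302,-0.002],
    [0.0143,-0.0302,-0.002],
    [0.0143,-0.0302,-0.002],
    [0.0143,-0.0302,-0.002],
    [0.0143,-0.0302,-0.002],
    [0.0143,-0.0302,-0.002],
    [0.0143,-0.0302,-0.002],
    [0.0143,-0.0302,-0.002],
    [0.0143,-0.0302,-0.002],
    [0.0143,-0.0302,-0.002],
    [0.0143,-0.0302,-0.002],
    [0.0143,-0.0302,-0.002],
    [0.0143,-0.0302,-0.002],
    [0.0143,-0.0302,-0.002],
    [0.0143,-0.0302,-0.002],
    [0.0143,-0.0302,-0.002]
  ],
  "twist": [
    [0,0,-3],
    [0,0,-3],
    [0,0,-3],
    [0,0,-3],
    [0,0,-3],
    [0,0,-3],
    [0,0,-3],
    [0,0,-3],
    [0,0,-3],
    [0,0,-3],
    [0,0,-3],
    [0,0,-3],
    [0,0,-3],
    [0,0,-3],
    [0,0,-3],
    [0,0,-3],
    [0,0,-3],
    [0,0,-3],
    [0,0,-3],
    [0,0,-3]
  ],
  "claw": [1,1,1,1,1,1,1,1,1,1,1,1,1,1,1,1,1,1,1,1],
  "grip_force": 80
}}

```text
time_s: 2.1
tool_pos: [438.3, 0.8, 191.1]
tool_rot: [-0.0, 0.603, 0.797, -0.0]
contact_force: [0.2, 0.9, 1.2]
opening: 85.4
grip_force: 0.0
```

>>> {"method": "send_rows", "body": {
  "delta_pos": [
    [0,0,0],
    [0,0,0],
    [0,0,0]
  ],
  "twist": [
    [0,0,0],
    [0,0,0],
    [0,0,0]
  ],
  "claw": [1,1,1]
}}

```text
time_s: 2.4
tool_pos: [437.4, 2.7, 191.1]
tool_rot: [-0.0, 0.602, 0.798, -0.0]
contact_force: [-0.7, 0.4, 1.0]
opening: 85.4
grip_force: 0.0
```

>>> {"method": "send_rows", "body": {
  "delta_pos": [
    [0,-0.001,-0.014],
    [0,0,-0.014],
    [0,0,-0.014],
    [0,0,-0.014],
    [0,0,-0.014],
    [0,0,-0.014],
    [0,0,-0.014],
    [0,0,-0.012],
    [0,0,-0.003],
    [0,0,0],
    [0,0,0]
  ],
  "twist": [
    [0,0,0],
    [0,0,0],
    [0,0,0],
    [0,0,0],
    [0,0,0],
    [0,0,0],
    [0,0,0],
    [0,0,0],
    [0,0,0],
    [0,0,0],
    [0,0,0]
  ],
  "claw": [1,1,1,1,1,1,1,1,1,1,1]
}}

```text
time_s: 3.5
tool_pos: [438.3, 1.4, 78.7]
tool_rot: [0.0, 0.602, 0.798, 0.0]
contact_force: [-0.1, -0.8, -0.5]
opening: 85.8
grip_force: 0.0
```

Run:
```python
from h import *
s=optics.read_camera("side");t=optics.read_camera("top")
a=cv2.resize(s[160:320,360:520],(480,480),interpolation=3);b=cv2.resize(t[220:340,240:380],None,fx=2.2,fy=4,interpolation=3)
cv2.imwrite("pics/c2.png",np.hstack([a,b])[:,:,::-1]);print(r.state()["tool_pos"],r.state()["contact_force"])
```

```text
[438.4924112    1.24383172  78.87421671] [0.70111164 0.64174709 0.46901563]
```

View pics/c2.png

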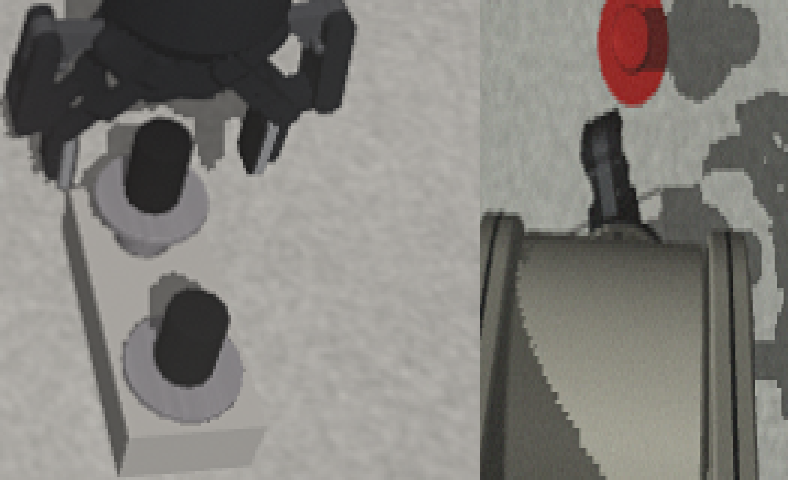

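The side crop shows the fingers on either side of the long handle at crop (160,165), clear of the short rod and the red decoy. Next I close and then lift.

>>> {"method": "send_rows", "body": {
  "delta_pos": [
    [0,0,0],
    [0,0,0],
    [0,0,0],
    [0,0,0],
    [0,0,0],
    [0,0,0],
    [0,0,0],
    [0,0,0],
    [0,0,0],
    [0,0,0]
  ],
  "twist": [
    [0,0,0],
    [0,0,0],
    [0,0,0],
    [0,0,0],
    [0,0,0],
    [0,0,0],
    [0,0,0],
    [0,0,0],
    [0,0,0],
    [0,0,0]
  ],
  "claw": [0,0,0,0,0,0,0,0,0,0],
  "grip_force": 80
}}

```text
time_s: 4.6
tool_pos: [438.1, 1.2, 78.6]
tool_rot: [0.0, 0.602, 0.798, 0.0]
contact_force: [-0.5, -0.5, 5.4]
opening: 26.7
grip_force: 78.2
```

>>> {"method": "send_rows", "body": {
  "delta_pos": [
    [0,0,0.005],
    [0,0,0.01],
    [0,0,0.01],
    [0,0,0.015],
    [0,0,0.015],
    [0,0,0.015],
    [0,0,0.015],
    [0,0,0.015],
    [0,0,0.015],
    [0,0,0.015],
    [0,0,0],
    [0,0,0]
  ],
  "twist": [
    [0,0,0],
    [0,0,0],
    [0,0,0],
    [0,0,0],
    [0,0,0],
    [0,0,0],
    [0,0,0],
    [0,0,0],
    [0,0,0],
    [0,0,0],
    [0,0,0],
    [0,0,0]
  ],
  "claw": [0,0,0,0,0,0,0,0,0,0,0,0]
}}

```text
time_s: 5.8
tool_pos: [438.0, 1.2, 208.7]
tool_rot: [0.0, 0.602, 0.798, 0.0]
contact_force: [-0.3, -0.7, -2.4]
opening: 26.4
grip_force: 78.8
```

>>> {"method": "send_rows", "body": {
  "delta_pos": [
    [0.0138,-0.0156,0],
    [0.0138,-0.0156,0],
    [0.0138,-0.0156,0],
    [0.0138,-0.0156,0],
    [0.0138,-0.0156,0],
    [0.0138,-0.0156,0],
    [0.0138,-0.0156,0],
    [0.0138,-0.0156,0],
    [0.0138,-0.0156,0],
    [0.0138,-0.0156,0],
    [0.0138,-0.0156,0],
    [0.0138,-0.0156,0],
    [0,0,0],
    [0,0,0],
    [0,0,0]
  ],
  "twist": [
    [0,0,0],
    [0,0,0],
    [0,0,0],
    [0,0,0],
    [0,0,0],
    [0,0,0],
    [0,0,0],
    [0,0,0],
    [0,0,0],
    [0,0,0],
    [0,0,0],
    [0,0,0],
    [0,0,0],
    [0,0,0],
    [0,0,0]
  ],
  "claw": [0,0,0,0,0,0,0,0,0,0,0,0,0,0,0]
}}

```text
time_s: 7.3
tool_pos: [602.6, -185.3, 207.3]
tool_rot: [-0.001, 0.602, 0.798, -0.0]
contact_force: [0.4, 0.1, -1.8]
opening: 26.6
grip_force: 78.8
```

Run:
```python
from h import *
s=optics.read_camera("side")
cv2.imwrite("pics/c3.png",cv2.resize(s[0:200,240:420],None,fx=3,fy=3,interpolation=3)[:,:,::-1]);print(r.state()["tool_pos"],r.state()["contact_force"])
```

```text
[ 602.74513933 -185.2379627   207.69969184] [ 0.17092676  0.44368572 -3.50223066]
```

View pics/c3.png

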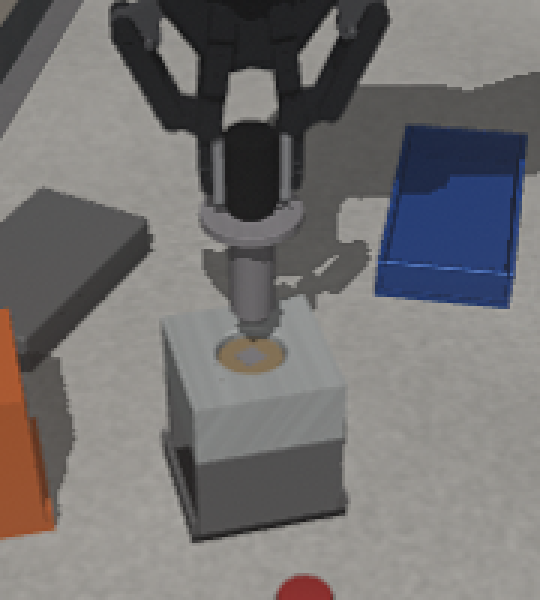

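The side crop shows the rod held upright over the loaded stand, with its foot at crop (259,333) and the bore centre at (251,354). I'll check the lateral offset in this one view, because the calibration error is shared there.

Run:
```python
from h import *
print(onz("side",(240+259/3,333/3),134.5),onz("side",(323.2,118.1),102))
```

```text
[ 595.20034286 -166.42115566  134.5       ] [ 604.76075442 -187.54268833  102.        ]
```

Run:
```python
from h import *
i=optics.camera_info("side");T=np.linalg.inv(np.array(i["extrinsics"]))
K=np.array([[i["fx"],0,i["cx"]],[0,i["fy"],i["cy"]],[0,0,1]])
x,y,_=r.state()["tool_pos"]
P=np.array([[x,y,z] for z in(247,203,197,135)],float)
p=cv2.projectPoints(P,cv2.Rodrigues(T[:3,:3])[0],T[:3,3],K,np.array(i["D"]))[0][:,0]
print("crop px handle top, collar top, collar bottom, foot",(p-[240,0])*3)
```

```text
crop px handle top, collar top, collar bottom, foot [[250.67301696 126.84575019]
 [251.19607964 204.69375477]
 [251.26377646 214.71020395]
 [251.91805655 310.82975628]]
```

Run:
```python
from h import *
print(onz("side",(240+258.5/3,329/3),136))
s=cv2.imread("pics/c3.png");
A=cv2.resize(s[110:390,150:360],None,fx=2.1,fy=2.1,interpolation=3)
cv2.imwrite("pics/c4.png",A)
```

```text
[ 595.77178373 -168.0019201   136.        ]
```

View pics/c4.png

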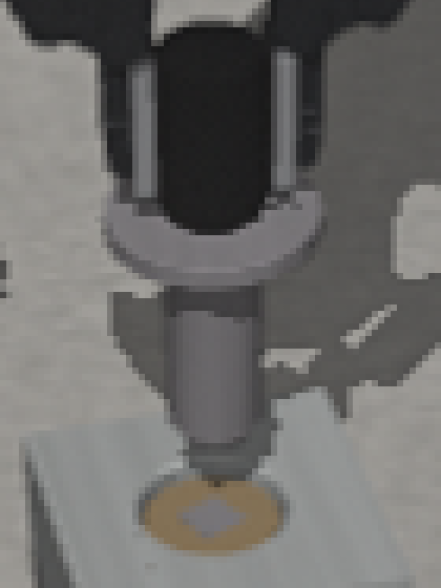

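The crop shows the rod leaning about 11–12° around the finger line, with the foot swung towards the camera (+y). It lagged during transport. I'll tilt the tool back about the closing axis and shift to compensate.

>>> {"method": "send_rows", "body": {
  "delta_pos": [
    [0.0003,-0.001,0],
    [0.0004,-0.001,0],
    [0.0004,-0.001,0],
    [0.0003,-0.001,0],
    [0.0003,-0.001,0],
    [0,0,0],
    [0,0,0],
    [0,0,0]
  ],
  "twist": [
    [-2.2,-0.63,0],
    [-2.2,-0.63,0],
    [-2.2,-0.63,0],
    [-2.2,-0.63,0],
    [-2.2,-0.63,0],
    [0,0,0],
    [0,0,0],
    [0,0,0]
  ],
  "claw": [0,0,0,0,0,0,0,0]
}}

```text
time_s: 8.15
tool_pos: [605.3, -190.9, 208.5]
tool_rot: [0.079, 0.599, 0.794, -0.06]
contact_force: [0.2, 0.7, -1.8]
opening: 26.0
grip_force: 78.7
```

Run:
```python
from h import *
from scipy.spatial.transform import Rotation as R
s=optics.read_camera("side");st=r.state();q=st["tool_rot"]
g=st["tool_pos"]-18.7*R.from_quat(np.r_[q[1:],q[0]]).as_matrix()[:,2]
i=optics.camera_info("side");T=np.linalg.inv(np.array(i["extrinsics"]))
K=np.array([[i["fx"],0,i["cx"]],[0,i["fy"],i["cy"]],[0,0,1]])
P=np.array([g+[0,0,20],g-[0,0,24],g-[0,0,30],g-[0,0,92]])
p=cv2.projectPoints(P,cv2.Rodrigues(T[:3,:3])[0],T[:3,3],K,np.array(i["D"]))[0][:,0]
print(st["tool_pos"],g,"view px",(p-[290,30])*6)
cv2.imwrite("pics/c5.png",cv2.resize(s[30:130,290:360],None,fx=6,fy=6,interpolation=3)[:,:,::-1])
```

```text
[ 605.37834547 -191.11533094  208.45722578] [ 604.35630108 -187.55837014  226.78735003] view px [[196.77754578  69.28203859]
 [198.04560708 224.78005591]
 [198.20951429 244.79041013]
 [199.79120034 436.84691745]]
```

View pics/c5.png

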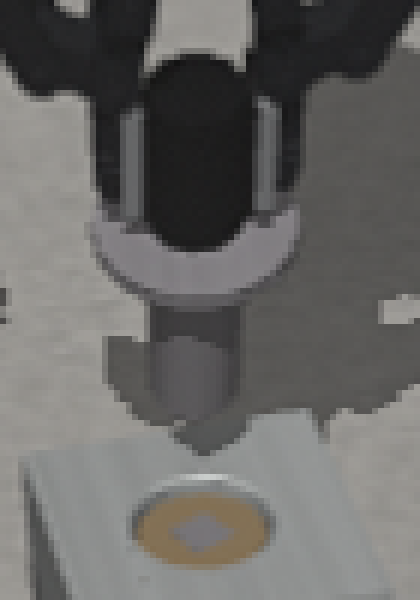

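The rod is now upright: foot front edge at crop (203,455) against a predicted 455, and over the bore within about 2 mm. Lowering, slowly once at the mount.

>>> {"method": "send_rows", "body": {
  "delta_pos": [
    [-0.001,0.0005,-0.005],
    [0,0,-0.008],
    [0,0,-0.008],
    [0,0,-0.006],
    [0,0,-0.003],
    [0,0,-0.003],
    [0,0,-0.003],
    [0,0,-0.003],
    [0,0,-0.003],
    [0,0,-0.003]
  ],
  "twist": [
    [0,0,0],
    [0,0,0],
    [0,0,0],
    [0,0,0],
    [0,0,0],
    [0,0,0],
    [0,0,0],
    [0,0,0],
    [0,0,0],
    [0,0,0]
  ],
  "claw": [0,0,0,0,0,0,0,0,0,0]
}}

```text
time_s: 9.2
tool_pos: [610.6, -191.6, 176.2]
tool_rot: [0.088, 0.599, 0.794, -0.058]
contact_force: [-21.7, 16.4, 98.0]
opening: 26.1
grip_force: 91.9
```

>>> {"method": "send_rows", "body": {
  "delta_pos": [
    [0,0,0.015],
    [0,0,0.015],
    [0,0,0]
  ],
  "twist": [
    [0,0,0],
    [0,0,0],
    [0,0,0]
  ],
  "claw": [0,0,0]
}}

```text
time_s: 9.5
tool_pos: [605.5, -190.8, 195.1]
tool_rot: [0.081, 0.599, 0.794, -0.059]
contact_force: [0.6, -0.5, -2.6]
opening: 26.2
grip_force: 80.1
```

Run:
```python
from h import *
from scipy.spatial.transform import Rotation as R
s=optics.read_camera("side");st=r.state();q=st["tool_rot"]
g=st["tool_pos"]-18.7*R.from_quat(np.r_[q[1:],q[0]]).as_matrix()[:,2]
i=optics.camera_info("side");T=np.linalg.inv(np.array(i["extrinsics"]))
K=np.array([[i["fx"],0,i["cx"]],[0,i["fy"],i["cy"]],[0,0,1]])
P=np.array([g+[0,0,20],g-[0,0,24],g-[0,0,30],g-[0,0,92]])
p=cv2.projectPoints(P,cv2.Rodrigues(T[:3,:3])[0],T[:3,3],K,np.array(i["D"]))[0][:,0]
print(st["tool_pos"],st["contact_force"],g,"view px",(p-[280,30])*5.5)
cv2.imwrite("pics/c6.png",cv2.resize(s[30:139,280:370],None,fx=5.5,fy=5.5,interpolation=3)[:,:,::-1])
```

```text
[ 604.63634868 -190.63285623  193.55273231] [ 0.14491004 -0.40726781 -2.6909344 ] [ 603.59889393 -187.06259256  211.87940427] view px [[238.11121705 114.60699978]
 [239.1254398  252.3513292 ]
 [239.25675582 270.09648739]
 [240.52648441 440.63382057]]
```

View pics/c6.png

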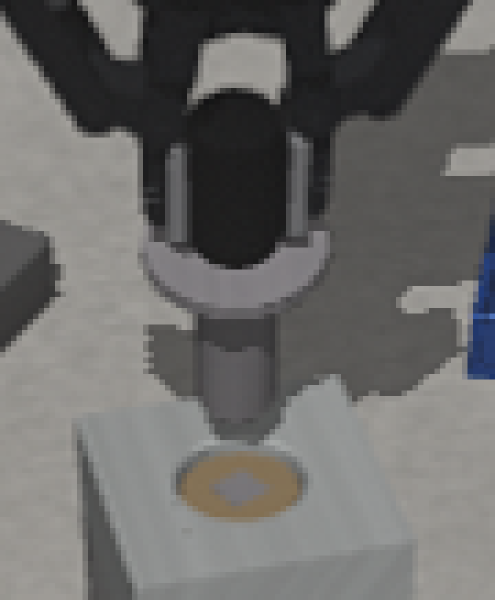

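The mount hasn't moved, and the rod has slid up about 4.5 mm in the grip. The foot met something hard at about z 102–106. I'll go back down gently to first contact and look there.

>>> {"method": "send_rows", "body": {
  "delta_pos": [
    [0,0,-0.006],
    [0,0,-0.005],
    [0,0,-0.001],
    [0,0,0]
  ],
  "twist": [
    [0,0,0],
    [0,0,0],
    [0,0,0],
    [0,0,0]
  ],
  "claw": [0,0,0,0]
}}

```text
time_s: 9.95
tool_pos: [603.7, -190.4, 179.8]
tool_rot: [0.079, 0.599, 0.794, -0.06]
contact_force: [1.1, -0.5, -2.6]
opening: 26.3
grip_force: 80.0
```

>>> {"method": "send_rows", "body": {
  "delta_pos": [
    [0,0,-0.002],
    [0,0,0]
  ],
  "twist": [
    [0,0,0],
    [0,0,0]
  ],
  "claw": [0,0]
}}

```text
time_s: 10.15
tool_pos: [604.3, -190.5, 179.0]
tool_rot: [0.079, 0.599, 0.794, -0.06]
contact_force: [-0.0, 0.1, -2.3]
opening: 26.4
grip_force: 80.0
```

>>> {"method": "send_rows", "body": {
  "delta_pos": [
    [0,0,-0.002],
    [0,0,0]
  ],
  "twist": [
    [0,0,0],
    [0,0,0]
  ],
  "claw": [0,0]
}}

```text
time_s: 10.35
tool_pos: [604.2, -190.5, 177.2]
tool_rot: [0.08, 0.599, 0.794, -0.06]
contact_force: [0.4, -0.1, -2.5]
opening: 26.3
grip_force: 80.0
```

>>> {"method": "send_rows", "body": {
  "delta_pos": [
    [0,0,-0.002],
    [0,0,0]
  ],
  "twist": [
    [0,0,0],
    [0,0,0]
  ],
  "claw": [0,0]
}}

```text
time_s: 10.55
tool_pos: [604.6, -190.6, 176.6]
tool_rot: [0.08, 0.599, 0.794, -0.06]
contact_force: [-3.3, 1.3, 7.5]
opening: 26.7
grip_force: 81.8
```

Run:
```python
from h import *
s=optics.read_camera("side");print(r.state()["tool_pos"])
cv2.imwrite("pics/c7.png",cv2.resize(s[50:135,285:365],None,fx=7,fy=7,interpolation=3)[:,:,::-1])
```

```text
[ 604.58055958 -190.59035544  176.64542315]
```

View pics/c7.png

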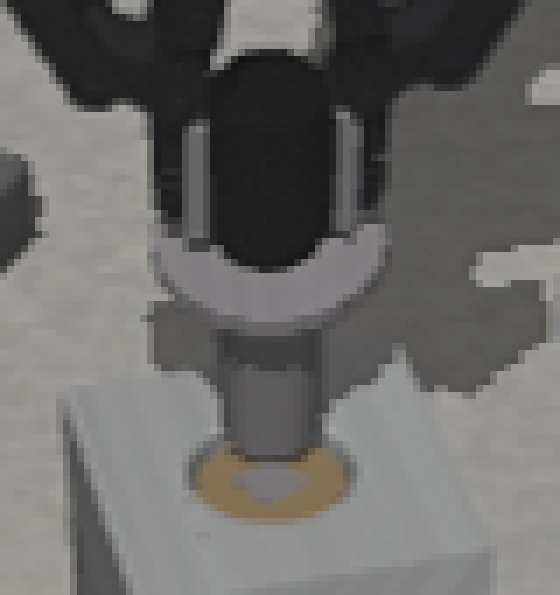

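The crop shows the foot region at crop (270,460), over the rear half of the tan face, with 7.5 N contact. I can't tell whether the foot is on the rim or on the mount, so I'll read the raw pixels.

Run:
```python
from h import *
t=optics.read_camera("side").astype(int);s=cv2.imread("pics/side0.png")[:,:,::-1].astype(int)
for nm,i in(("now",t),("start",s)):
    print(nm)
    for y in range(108,127): print(y,' '.join(f"{i[y,x,0]:3d}/{i[y,x,0]-i[y,x,2]:3d}" for x in range(311,337)))
```

```text
now
108 140/ -1 141/ -1 142/ -1 144/ -2 148/ -1 115/  0  72/  1  83/  0  89/  0  92/  0  93/  0  94/  0  94/  0  93/  1  91/  0  89/ -1  86/  0  79/  0  71/  0  67/  1  74/  0 124/  0 152/ -2 148/ -1 145/ -2 144/ -1
109 141/ -1 141/  0 141/ -1 144/  0 148/ -1 114/  0  72/  0  83/  1  89/  0  93/  0  93/ -1  94/  0  94/  0  93/  1  91/  1  89/  0  85/  0  79/  0  70/  0  80/  0 121/ -1 146/ -2 150/ -2 147/ -1 146/ -1 145/ -1
110 142/ -1 140/ -2 140/ -1 143/ -1 150/ -1 116/ -1  72/  1  83/  1  90/  1  93/  1  93/  0  95/  0  95/  0  93/  0  90/  0  90/  1  86/  0  78/  0  70/  0  73/  0 125/ -2 152/ -2 148/ -1 148/ -1 146/ -1 145/ -1
111 142/ -1 141/ -1 141/ -2 145/ -1 157/ -2 132/ -2  87/ -1  84/  1  90/  1  92/  1  93/  1  94/  1  94/  0  93/  0  90/  1  89/  1  85/  0  79/  1  71/  0  75/  0 133/ -2 162/ -1 152/ -1 148/ -2 148/ -1 145/ -1
112 143/ -2 142/ -1 142/ -2 137/ -1 126/ -1 103/ -1  79/ -2  81/ -2  89/  0  92/  0  94/  1  94/  1  94/  1  94/  1  91/  1  89/  0  85/  0  78/  0  73/ -2  75/ -2 108/ -1 140/ -1 151/ -1 150/ -2 148/ -1 146/ -1
113 145/  0 141/ -1 130/ -2 113/ -2 
[... 6265 characters left out ...]
 131/ 32 135/ 17 139/  4 142/  0 143/ -3 141/ -2 142/ -1 141/ -1
124 144/  0 145/ -1 145/ -1 145/ -1 143/ -2 140/ -2 139/  3 137/  5 136/ 12 135/ 16 135/ 23 135/ 29 133/ 28 133/ 28 133/ 27 133/ 22 136/ 11 137/  5 139/  4 139/  0 140/ -1 142/ -1 143/ -1 143/  0 141/ -1 142/ -1
125 142/ -1 144/ -2 146/ -1 145/  0 143/ -1 142/ -1 140/ -2 140/ -3 140/ -1 140/  1 141/  2 142/  3 141/  2 140/  2 140/  3 140/  2 140/ -1 140/ -2 139/ -2 140/ -2 139/ -1 141/ -1 142/ -1 142/  0 141/ -1 141/ -1
126 141/ -1 144/ -2 136/  1 137/  1 143/ -1 142/ -1 140/ -1 140/ -1 140/ -1 140/ -1 141/  0 142/ -1 143/ -1 142/ -1 142/ -1 142/ -1 140/ -2 138/ -1 139/ -2 140/ -1 139/ -1 140/  0 142/  0 142/ -1 140/ -2 141/ -1
```

The raw pixels settle it. The dark patch I took for the foot was the rod's shadow. The rod was upright to begin with, and my tilt swung the foot about 11 mm back onto the rim (foot ends at row 115, the square is untouched). I'll raise and undo the tilt.

>>> {"method": "send_rows", "body": {
  "delta_pos": [
    [0,0,0.01],
    [0,0,0.012],
    [-0.0002,0.0008,0],
    [-0.0002,0.0008,0],
    [-0.0002,0.0008,0],
    [-0.0003,0.0009,0],
    [-0.0003,0.0009,0],
    [0,0,0],
    [0,0,0],
    [0,0,0]
  ],
  "twist": [
    [0,0,0],
    [0,0,0],
    [2.2,0.63,0],
    [2.2,0.63,0],
    [2.2,0.63,0],
    [2.2,0.63,0],
    [2.2,0.63,0],
    [0,0,0],
    [0,0,0],
    [0,0,0]
  ],
  "claw": [0,0,0,0,0,0,0,0,0,0]
}}

```text
time_s: 11.65
tool_pos: [603.1, -186.2, 197.6]
tool_rot: [0.0, 0.602, 0.798, -0.0]
contact_force: [-0.2, 1.1, -2.8]
opening: 26.2
grip_force: 79.9
```

Run:
```python
from h import *
s=optics.read_camera("side");st=r.state();g=st["tool_pos"]+[0,0,18.7];print(st["tool_pos"],st["contact_force"])
i=optics.camera_info("side");T=np.linalg.inv(np.array(i["extrinsics"]))
K=np.array([[i["fx"],0,i["cx"]],[0,i["fy"],i["cy"]],[0,0,1]])
P=np.array([g+[0,0,20],g-[0,0,24],g-[0,0,30],g-[0,0,92],g-[0,-9,92]])
p=cv2.projectPoints(P,cv2.Rodrigues(T[:3,:3])[0],T[:3,3],K,np.array(i["D"]))[0][:,0]
print((p-[285,50])*7)
cv2.imwrite("pics/c8.png",cv2.resize(s[50:135,285:365],None,fx=7,fy=7,interpolation=3)[:,:,::-1])
```

```text
[ 603.13584368 -186.05534569  197.54736428] [-0.08370551 -0.24242819 -1.87441883]
[[269.14558472  -9.97491707]
 [270.38983311 167.15261254]
 [270.55093359 189.96275097]
 [272.10868674 409.07763591]
 [265.39475447 431.23680447]]
```

View pics/c8.png

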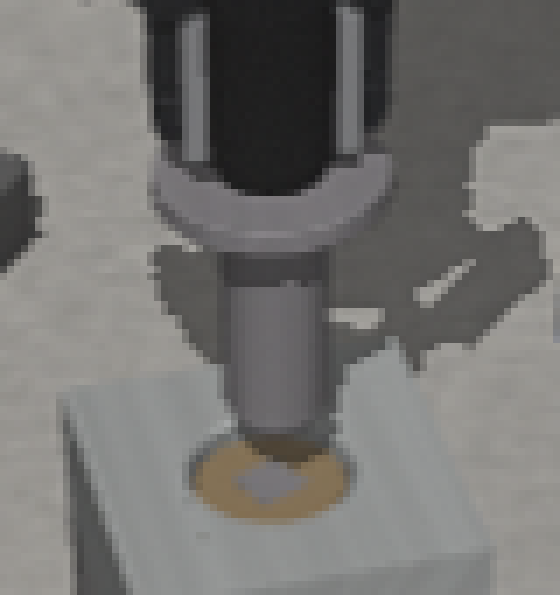

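The view shows the rod upright again, foot front at crop (272,432) against a predicted 431. The shadow falls on the mount at (285,450), and the collar is where expected. Going down in stages.

>>> {"method": "send_rows", "body": {
  "delta_pos": [
    [0,0,-0.008],
    [0,0,-0.008],
    [0,0,-0.002],
    [0,0,-0.002],
    [0,0,0]
  ],
  "twist": [
    [0,0,0],
    [0,0,0],
    [0,0,0],
    [0,0,0],
    [0,0,0]
  ],
  "claw": [0,0,0,0,0]
}}

```text
time_s: 12.2
tool_pos: [603.0, -186.2, 176.8]
tool_rot: [-0.0, 0.602, 0.798, -0.0]
contact_force: [0.3, -0.5, -2.1]
opening: 26.3
grip_force: 79.9
```

>>> {"method": "send_rows", "body": {
  "delta_pos": [
    [0,0,-0.002],
    [0,0,-0.002],
    [0,0,0]
  ],
  "twist": [
    [0,0,0],
    [0,0,0],
    [0,0,0]
  ],
  "claw": [0,0,0]
}}

```text
time_s: 12.5
tool_pos: [603.3, -186.4, 173.4]
tool_rot: [0.0, 0.602, 0.798, 0.0]
contact_force: [0.2, -0.3, -2.7]
opening: 26.5
grip_force: 80.1
```

>>> {"method": "send_rows", "body": {
  "delta_pos": [
    [0,0,-0.002],
    [0,0,-0.002],
    [0,0,0]
  ],
  "twist": [
    [0,0,0],
    [0,0,0],
    [0,0,0]
  ],
  "claw": [0,0,0]
}}

```text
time_s: 12.8
tool_pos: [604.0, -186.5, 170.7]
tool_rot: [0.001, 0.602, 0.798, 0.001]
contact_force: [-0.2, 1.8, 5.4]
opening: 26.4
grip_force: 80.7
```

Contact at foot z of about 102, which is the mount. Pressing.

>>> {"method": "send_rows", "body": {
  "delta_pos": [
    [0,0,-0.002],
    [0,0,-0.002],
    [0,0,-0.002],
    [0,0,-0.002]
  ],
  "twist": [
    [0,0,0],
    [0,0,0],
    [0,0,0],
    [0,0,0]
  ],
  "claw": [0,0,0,0]
}}

```text
time_s: 13.2
tool_pos: [604.3, -186.7, 163.2]
tool_rot: [0.001, 0.602, 0.798, 0.001]
contact_force: [-1.5, 1.5, 7.9]
opening: 26.0
grip_force: 81.3
```

>>> {"method": "send_rows", "body": {
  "delta_pos": [
    [0,0,-0.002],
    [0,0,-0.002],
    [0,0,-0.002],
    [0,0,-0.002]
  ],
  "twist": [
    [0,0,0],
    [0,0,0],
    [0,0,0],
    [0,0,0]
  ],
  "claw": [0,0,0,0]
}}

```text
time_s: 13.6
tool_pos: [604.3, -186.6, 155.2]
tool_rot: [0.001, 0.602, 0.798, 0.001]
contact_force: [-0.7, 0.7, 8.9]
opening: 25.9
grip_force: 81.3
```

Moving with about 10 N. I'll continue past the balls (TCP near 143) and on towards the collar.

>>> {"method": "send_rows", "body": {
  "delta_pos": [
    [0,0,-0.003],
    [0,0,-0.003],
    [0,0,-0.003],
    [0,0,-0.003],
    [0,0,-0.003]
  ],
  "twist": [
    [0,0,0],
    [0,0,0],
    [0,0,0],
    [0,0,0],
    [0,0,0]
  ],
  "claw": [0,0,0,0,0]
}}

```text
time_s: 14.1
tool_pos: [602.9, -186.2, 137.7]
tool_rot: [-0.0, 0.602, 0.798, -0.0]
contact_force: [-0.4, -0.4, -2.1]
opening: 26.3
grip_force: 80.1
```

>>> {"method": "send_rows", "body": {
  "delta_pos": [
    [0,0,-0.003],
    [0,0,-0.003],
    [0,0,-0.003],
    [0,0,-0.003],
    [0,0,-0.003],
    [0,0,0]
  ],
  "twist": [
    [0,0,0],
    [0,0,0],
    [0,0,0],
    [0,0,0],
    [0,0,0],
    [0,0,0]
  ],
  "claw": [0,0,0,0,0,0]
}}

```text
time_s: 14.7
tool_pos: [602.8, -186.2, 122.8]
tool_rot: [-0.0, 0.602, 0.798, -0.0]
contact_force: [-0.2, -0.1, -2.1]
opening: 26.3
grip_force: 80.1
```

>>> {"method": "send_rows", "body": {
  "delta_pos": [
    [0,0,-0.003],
    [0,0,-0.002],
    [0,0,0]
  ],
  "twist": [
    [0,0,0],
    [0,0,0],
    [0,0,0]
  ],
  "claw": [0,0,0]
}}

```text
time_s: 15.0
tool_pos: [603.0, -186.2, 118.0]
tool_rot: [-0.0, 0.602, 0.798, -0.0]
contact_force: [-0.7, 0.3, -3.0]
opening: 26.1
grip_force: 80.1
```

>>> {"method": "send_rows", "body": {
  "delta_pos": [
    [0,0,-0.002],
    [0,0,-0.001],
    [0,0,0]
  ],
  "twist": [
    [0,0,0],
    [0,0,0],
    [0,0,0]
  ],
  "claw": [0,0,0]
}}

```text
time_s: 15.3
tool_pos: [603.2, -186.1, 117.3]
tool_rot: [0.0, 0.602, 0.798, 0.0]
contact_force: [-6.8, 4.2, 14.2]
opening: 26.4
grip_force: 82.1
```

>>> {"method": "send_rows", "body": {
  "delta_pos": [
    [0,0,-0.001],
    [0,0,0]
  ],
  "twist": [
    [0,0,0],
    [0,0,0]
  ],
  "claw": [0,0]
}}

```text
time_s: 15.5
tool_pos: [603.2, -186.1, 117.2]
tool_rot: [0.0, 0.602, 0.798, 0.0]
contact_force: [-8.6, 3.9, 20.7]
opening: 26.5
grip_force: 82.6
```

>>> {"method": "send_rows", "body": {
  "delta_pos": [
    [0,0,-0.001],
    [0,0,0]
  ],
  "twist": [
    [0,0,0],
    [0,0,0]
  ],
  "claw": [0,0]
}}

```text
time_s: 15.7
tool_pos: [603.2, -186.1, 117.1]
tool_rot: [0.0, 0.602, 0.798, 0.0]
contact_force: [-11.7, 5.5, 27.7]
opening: 26.2
grip_force: 83.4
```

The collar meets the block at TCP 117.2 (117.3 expected). Relieving the load, opening, and retreating straight up.

>>> {"method": "send_rows", "body": {
  "delta_pos": [
    [0,0,0.002],
    [0,0,0.001],
    [0,0,0],
    [0,0,0],
    [0,0,0],
    [0,0,0],
    [0,0,0],
    [0,0,0],
    [0,0,0],
    [0,0,0]
  ],
  "twist": [
    [0,0,0],
    [0,0,0],
    [0,0,0],
    [0,0,0],
    [0,0,0],
    [0,0,0],
    [0,0,0],
    [0,0,0],
    [0,0,0],
    [0,0,0]
  ],
  "claw": [0,0,0.45,0.6,0.8,1,1,1,1,1]
}}

```text
time_s: 16.7
tool_pos: [603.1, -186.3, 116.3]
tool_rot: [-0.0, 0.602, 0.798, -0.0]
contact_force: [0.0, 0.3, 0.2]
opening: 85.6
grip_force: 0.0
```

>>> {"method": "send_rows", "body": {
  "delta_pos": [
    [0,0,0.005],
    [0,0,0.01],
    [0,0,0.015],
    [0,0,0.02],
    [0,0,0.025],
    [0,0,0.025],
    [-0.02,0,0.02],
    [-0.04,0.02,0.01],
    [-0.04,0.03,0],
    [-0.04,0.03,0],
    [-0.03,0.03,0],
    [-0.03,0.03,0],
    [0,0,0],
    [0,0,0]
  ],
  "twist": [
    [0,0,0],
    [0,0,0],
    [0,0,0],
    [0,0,0],
    [0,0,0],
    [0,0,0],
    [0,0,0],
    [0,0,0],
    [0,0,0],
    [0,0,0],
    [0,0,0],
    [0,0,0],
    [0,0,0],
    [0,0,0]
  ],
  "claw": [1,1,1,1,1,1,1,1,1,1,1,1,1,1]
}}

```text
time_s: 18.1
tool_pos: [403.5, -46.0, 247.8]
tool_rot: [0.001, 0.602, 0.799, 0.001]
contact_force: [-0.3, 0.5, 0.5]
opening: 85.5
grip_force: 0.0
```

Run:
```python
from h import *
s=optics.read_camera("side");st=r.state();print(st["time_s"],st["tool_pos"],st["contact_force"],st["opening"])
cv2.imwrite("pics/c9.png",s[:,:,::-1])
i=optics.camera_info("side");T=np.linalg.inv(np.array(i["extrinsics"]))
K=np.array([[i["fx"],0,i["cx"]],[0,i["fy"],i["cy"]],[0,0,1]])
P=np.array([[603.2,-186.2,z] for z in(156.,136,112)])
print(cv2.projectPoints(P,cv2.Rodrigues(T[:3,:3])[0],T[:3,3],K,np.array(i["D"]))[0][:,0])
g=s[:,:,::-1]
for nm,bx in(("rod",(300,70,350,125)),("short",(408,250,440,292))):
    a,c=blob((g.max(2)<50).astype(np.uint8),bx);print(nm,a,cv2.boundingRect(c),cv2.fitLine(c,2,0,.01,.01).ravel())
j=g.astype(int);m=(j[:,:,2]-j[:,:,0]>22)[95:185,285:365];ys,xs=np.nonzero(m);print("tan px",len(xs),xs.mean()+285 if len(xs) else 0,ys.mean()+95 if len(ys) else 0)
```

```text
18.15 [404.24968696 -46.43173668 247.71173231] [-0.59077175 -0.54141839  0.00120255] 85.44570045759174
[[323.74027494  92.87258916]
 [323.81116839 102.7633716 ]
 [323.89275956 114.10107905]]
rod (323.03472222222223, 103.72361111111111) (316, 90, 15, 29) [ 1.9788293e-03 -9.9999803e-01  3.2301389e+02  1.0393056e+02]
short (423.26773888363294, 271.9747713654998) (412, 257, 24, 31) [ 2.5748911e-01 -9.6628118e-01  4.2311392e+02  2.7183545e+02]
tan px 0 0 0
```

```bash
python3 -c "
from bench import r
print(r.job_done())"
```

```text
the job is handed in; nothing more can be done
None
```

I pressed the mount out with the long rod and handed the job in at about 18 s, with the rod left standing in the loaded stand's bore, collar on the block, and the arm clear. The mount is gone from the bore and the push force dropped off as it passed the balls, but I could not see it in the tray. On my first try I misread a shadow and tilted the rod, so its foot hit the stand's rim and the wrist force read 98 N (limit 120 N).

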